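# Park the jig pin and hold a hinge leaf lined up in the jig

### The job

On the hinge jig, turn the knob to the bar mark (the short bar at the front, not one of the dots) so that the jig's pin is parked clear of the gap. Then pick up the cover rail with the single middle knuckle, bring that knuckle gently into the gap between the jig's two knuckles so that the holes line up as for a hinge pin, and finish while holding it there, still and not leaning on the jig, ready for a colleague to push the pin through. Leave the other rail and the things on the desk where they lie.

Things in the scene. Friction and masses are not known exactly. Their poses are not given: they have to be found in the camera images.
- hinge_jig: hinge jig fixed to the desk; origin on the desk right under the middle of its hinge gap; x from its front into the jig, y along the hinge axis (to the left), z up. Aluminium base plate 10 mm thick (x -34 to 71, y -155 to 61 mm), a wooden jamb block (x 24 to 60, y -45 to 45, top z 125 mm) with the fixed hinge leaf on its front, and a grey knob housing at its right
- jig_housing (a point): middle of the top of the grey housing, z 115 mm; the housing spans jig x -28 to 52, y -148 to -68 mm. A 6 mm steel pin comes out of it along the hinge axis, through the right knuckle; unless parked it stands in the gap and blocks it
- jig_hole (a point): middle of the jig's gap on the hinge axis, 95 mm above the desk, axes as the jig's. The fixed leaf's two steel tube knuckles (26 mm outer, 16 mm hole diameter, 25 mm long) lie on this axis at y 16 to 41 and -41 to -16 mm; the 32 mm gap between them is open in front, above and below, and 24 mm deep behind the axis
- jig_knob (a joint): knob angle, rad, growing clockwise seen from above, 0 to 2.1. Detents: 0 (dot, pin right through the gap), 0.7 (dot, pin half way), 1.4 (bar mark: pin parked in the right knuckle; pointer straight to the jig's front, -x), 2.1 (dot). Starts in or near 0 or 0.7; takes about 0.05 N m; let go, it settles into the nearest detent
- knob_grip (a point): on the knob's vertical axis (jig x 12, y -108 mm) at the top of its grip, 144 mm above the desk; its -x axis is where the white pointer line points. The black grip is a bar 38 mm long along this x, 12 mm wide, 23 mm high (z 121 to 144 mm), on a round skirt of 40 mm diameter
- single_rail: loose rail with ONE middle knuckle, 0.15 to 0.3 kg, lying flat at the left or the right, knuckle pointing roughly ahead: aluminium bar 80 mm long (x -40 to 40), 44 mm wide (y), 18 mm high, with leaf and screws on top 21.5 mm; origin in the middle of its underside, x towards the knuckle, z up
- rail_hole (a point): middle of the hole of the single steel tube knuckle (26 mm outer, 16 mm hole diameter, 26 mm wide) beyond the bar's end, hole along y; in the rail at x 58, y 0, z 13 mm; axes as the rail's
- double_rail: the other loose rail, the same bar and origin but with TWO narrow knuckles at its edges, which does not fit the gap: leave it alone
- screwdriver: orange screwdriver 151 mm lying on the desk: leave
- tape_roll: roll of tape, 52 mm, 19 mm high: leave
- usb_stick: blue USB stick 18x49x8 mm: leave
- glue_stick: standing glue stick, 25 mm, 90 mm high: leave
- marker_black: marker pen 126 mm lying: leave

How it is judged:
On the way, in this order (a step that is already met when the one before it is completed fails the run):
1. the knob stands in the detent at the bar mark, let go (value of joint jig_knob between 1.25 and 1.55 rad and contact force between the fingers and hinge_jig below 0.5 N), for 0.2 s.
2. the single-knuckle rail is lifted in the fingers (contact force between the fingers and single_rail above 2 N and height (world z) of single_rail above 0.03 m), for 0.2 s.
3. its knuckle hole is in line with the jig's holes (distance between rail_hole and jig_hole below 0.005 m and angle between the y axis of rail_hole and the y axis of jig_hole, either way round below 0.12 rad), for 0.3 s.
At the end, for the whole second after the job is handed in: Knob within 0.15 rad of the bar mark (1.4); fingers hold the single-knuckle rail (over 2 N), under 20 mm/s, its hole centre within 5 mm of the gap centre on the hinge axis, axes parallel within 0.12 rad, rail bearing on the jig under 4 N, arm pushing it under 2 N (all of step 3 and value of joint jig_knob between 1.25 and 1.55 rad and contact force between the fingers and single_rail above 2 N and contact force between single_rail and hinge_jig below 4 N and linear speed of single_rail below 0.02 m/s and contact force between the arm and hinge_jig below 2 N); the arm keeps its last pose, push and grip.
It fails at once if the other rail or a thing on the desk is moved by more than 25 mm (distance of any of double_rail, screwdriver, tape_roll, usb_stick, glue_stick, marker_black from where it was at the start of the episode above 0.025 m).
It fails at once if the rail is rammed into the jig (over 40 N) (contact force between single_rail and hinge_jig above 40 N).
It also fails if it takes over 51 s, if anything falls off the work surface, if the arm or the gripper's body presses on something with over 40 N, if the wrist force passes 120 N, or if a joint passes its speed limit or range.

### The arm

A 6-joint arm with a two-finger parallel gripper is mounted at the origin on a cart in front of the work surface, level with it; the furniture and walls round the work are solid. World frame = base frame: x ahead of the robot, y to its left, z up, the work surface at z = 0. Lengths are in m, angles in rad, forces in N, time in s.
With the tool pointing down it reaches from about 0.3 to 0.875 m from the base axis. Payload 6.4 kg.
Tool frame: the origin (TCP) lies at the very end of the fingers, on their centre line; the grasp point (between the pads) lies 19 mm behind it; z points along the fingers, y is the line along which they close (so a half turn about z gives the same grasp; the last joint's range is limited). The gripper opens to 85 mm and grips with 20 to 120 N. Pads are 22 mm wide; open, the fingers measure 114 mm over their backs; the gripper's body (76 mm by 85 mm) begins 54 mm behind the grasp point. The pads swing forward as they close: fully open they stand 13 mm farther back than shut.
Start: joints at [-1.5, 0.181, 1.607, -0, 1.354, -0.206], TCP at [0.157, -0.553, 0.206] pointing down, gripper open.
Joint ranges: [-2.99, 2.99], [-0.89, 2.07], [0.3, 2.58], [-1.14, 4.28], [0, 2.63], [-3.12, 3.12]. Speed limits (rad/s): [2.57, 2.57, 3.01, 3.14, 3.14, 3.14].

### API

Orientations are given as a unit quaternion [w, x, y, z].
In Python, from bench import ctrl, camera, calibration, order, outline_of gives the robot as it stands.
- The arm moves only by the tool move_arm, never from a script. Its argument "series" is a list that holds one entry, the list of rows, each a list of 5 numbers: the opening, from 0 (shut) to 1 (fully open), then the shift along the tool's x, y, z in mm, then the turn about the tool's z in rad. A call has exactly 10 rows; each row is the pose to reach, as a shift and turn from the pose commanded when the call began, along the tool's axes at that moment; what a row does not reach only later rows make up. A row lasts 1/12 s, in which the tool goes at most 41.7 mm and 7.16 degrees, less where a joint would pass 70% of its speed; a pose out of reach is approached as far as the arm can. A call with a gripper value outside its range is refused whole. The fingers move at their own pace and stop on an object; the grip force is fixed at half the most. Time passes only in rows, so rows that repeat a pose let the fingers close, or fill a call up. It gives the time, the measured TCP pose, the force, the opening and the grip force at its end, in the units of the state.
- ctrl.get_obs(): the state, without advancing time (a new reading comes with each control period).
- camera(name): name is "scene" or "top" or "wrist"; returns (picture, depth): 400x640x3 uint8, blue, green, red; 400x640 float32, m along the optical axis (not along the pixel's ray), 0 where there is no reading.
- calibration(name): a dict with "intrinsics" (3x3 intrinsics, pixels), "rvec" (rotation vector, rad) and "tvec" (3), from world to camera coordinates, as OpenCV has them. Camera axes: x right, y down, z forward; pixel columns grow to the right and rows downward; lengths in m; the calibration is good to about 2 mm. A picture is of the moment at which its call begins: read the wrist's pose just before it. calibration takes no time and is no camera call; for the wrist camera it gives the pose at the moment of the call.
- order.hand_in(): hands the job in; it is judged then, once.
Trained networks look in the newest picture that a camera, given by its name, has taken for a name from the list of things; names that differ only in an ending like _2 or _b are one class to them, and where a whole thing is asked for, a point or a joint stands for the part that bears it (a point fixed in the world has none). Each returns a list of dicts, best first, with "conf" (0 to 1); they miss things now and then, are a little off and sometimes report something else, mostly with a low value. They report only what shows in the picture. A call takes as long as a camera call.
- outline_of(target, camera): "region" (400x640 bool, what is visible of it) and "bbox" ([centre column, centre row, width, height] in pixels, round what is visible of it).
The state is a dict: "time_s": time; "q": joint angles; "dq": joint speeds; "joint_efforts": joint torques, N m; "eef_pos": TCP position; "eef_rot": TCP orientation; "wrist_force": force on the tool from outside, world axes, zero at the start; "torque": the same for the moment, N m; "opening": opening from 0.0 (shut) to 1.0 (fully open); "grasp_force": force on a finger pad.
Only numpy, scipy, OpenCV 4.12 (cv2) and the standard library are available. Lean on these libraries where they do the work, as an engineer would, in place of code of your own. Each camera call takes 0.05 s, during which the arm holds its last target. There are 200 camera calls.

## Working session

There is one attempt and no reset: what is moved stays moved. The work goes in short steps, Python scripts to look and compute and a tool call to move; the robot and the scene stay as the last step left them, time stands still between calls to the robot, and variables do not carry over. Pictures are saved under pics/ and viewed, at most 12 in all, crops included, and the job is handed in when it is done.

Besides the shell and the picture viewer there is one more tool, called in YAML: its name, and indented under it one key for each argument. move_arm: Moves the arm, as the interface text tells. Its arguments: {"type":"object","properties":{"series":{"type":"array","items":{"type":"array","items":{"type":"array","items":{"type":"number"}}}}},"required":["series"]}

```bash
mkdir -p pics
cat > h.py <<'E'
import numpy as np, cv2
from bench import ctrl, camera, calibration, order, outline_of
from scipy.spatial.transform import Rotation as R
def cam(n):
    c=calibration(n); return np.array(c["intrinsics"]),cv2.Rodrigues(np.array(c["rvec"],float))[0],np.array(c["tvec"],float).ravel()
def cloud(n,d):
    K,Rm,t=cam(n); v,u=np.mgrid[0:400,0:640]
    P=np.stack([(u-K[0,2])/K[0,0]*d,(v-K[1,2])/K[1,1]*d,d],-1)
    W=(P-t)@Rm; W[d<=0]=np.nan; return W
def proj(n,p):
    K,Rm,t=cam(n); return cv2.projectPoints(np.array(p,float).reshape(-1,1,3),cv2.Rodrigues(Rm)[0],t,K,None)[0].reshape(-1,2)
def tool():
    o=ctrl.get_obs(); q=o["eef_rot"]; return np.array(o["eef_pos"]),R.from_quat([q[1],q[2],q[3],q[0]])
E
python3 - <<'E'
from h import *
o=ctrl.get_obs(); print(o["time_s"],o["eef_pos"],o["eef_rot"])
ims=[]
for n in ["top","scene"]:
    im,d=camera(n); cv2.imwrite(f"pics/{n}0.png",im); W=cloud(n,d); np.savez(f"{n}0.npz",im=im,W=W)
    for t in ["hinge_jig","jig_housing","jig_knob","single_rail","double_rail","rail_hole"]:
        for r in outline_of(t,n)[:2]:
            m=r["region"]; w=W[m]; w=w[~np.isnan(w[:,0])]
            np.save(f"m_{n}_{t}.npy",m) if r is not None else 0
            print(n,t,round(r["conf"],2),np.round(r["bbox"]),np.round(np.median(w,0),3) if len(w) else None, np.round(w.max(0),3) if len(w) else None)
E
```

```text
0.0 [ 0.15709899 -0.55252777  0.20500036] [-8.54344746e-04  9.90435680e-01  1.37972575e-01  5.30989257e-05]
top hinge_jig 0.6 [346. 176.  71.  42.] [ 0.596 -0.034  0.106] [0.665 0.069 0.15 ]
top jig_housing 0.75 [346. 179.  73.  47.] [ 0.596 -0.035  0.102] [0.679 0.072 0.15 ]
top jig_knob 0.7 [371. 175.  13.  16.] [ 0.596 -0.097  0.125] [ 0.616 -0.081  0.15 ]
top single_rail 0.74 [222. 179.  40.   9.] [0.626 0.339 0.015] [0.644 0.4   0.023]
top single_rail 0.57 [421. 221.  21.  38.] [ 0.473 -0.253  0.02 ] [ 0.534 -0.231  0.033]
top double_rail 0.69 [245. 228.  14.  33.] [0.466 0.266 0.021] [0.524 0.292 0.032]
top double_rail 0.37 [345. 176.  74.  44.] [ 0.596 -0.032  0.103] [0.692 0.072 0.15 ]
top rail_hole 0.98 [419. 220.  21.  41.] [ 0.473 -0.253  0.02 ] [ 0.534 -0.231  0.033]
scene hinge_jig 0.6 [311. 192.  62.  72.] [ 0.597 -0.023  0.075] [0.709 0.072 0.147]
scene jig_housing 0.71 [310. 192.  65.  73.] [ 0.596 -0.022  0.075] [0.663 0.074 0.147]
scene jig_knob 0.45 [327. 162.  11.   9.] [ 0.593 -0.094  0.129] [ 0.621 -0.079  0.147]
scene single_rail 0.64 [384. 177.  38.  23.] [ 0.471 -0.248  0.018] [ 0.53 -0.23  0.03]
scene single_rail 0.51 [353. 244.  21.  21.] [0.413 0.07  0.018] [0.429 0.105 0.027]
scene double_rail 0.57 [293. 288.  44.  34.] [0.471 0.273 0.019] [0.54  0.295 0.029]
scene rail_hole 0.78 [383. 175.  36.  23.] [ 0.471 -0.247  0.018] [ 0.533 -0.23   0.03 ]
```

View pics/top0.png

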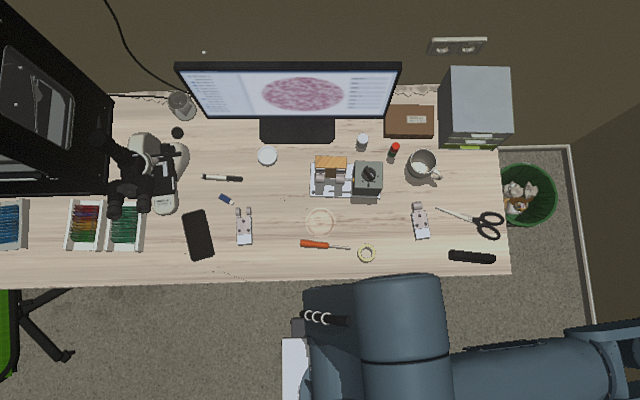

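View pics/scene0.png

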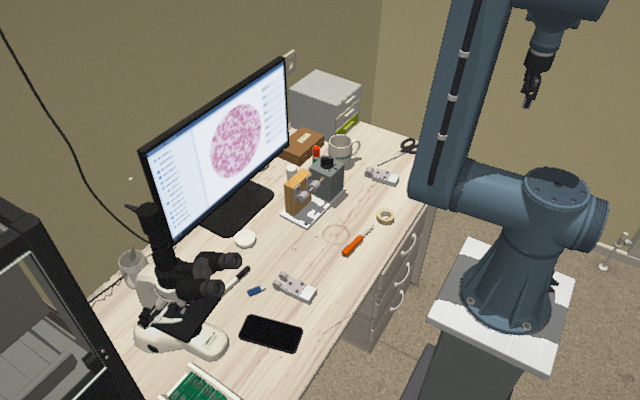

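The top view shows the jig at about (345,176), its knob at (370,174), the single rail at (420,221) and the double rail at (244,228). The scene view agrees: single rail at (384,177), jig at (311,192). Next I get the wrist camera geometry and a rough jig yaw.

Run:
```python
from h import *
p,r=tool(); K,Rm,t=cam("wrist"); c=-Rm.T@t
print("cam in tool",r.inv().apply(c-p).round(3),"axes in tool\n",r.inv().apply(Rm).round(2), K[0,0])
W=np.load("top0.npz")["W"]
m=np.load("m_top_jig_housing.npy")
w=W[cv2.dilate(m.astype(np.uint8),np.ones((9,9)))>0]; 
h=w[(w[:,2]>.105)&(w[:,2]<.119)&(w[:,1]<-.05)]
b=w[(w[:,2]>.118)&(w[:,2]<.13)&(w[:,1]>-.05)]
for x in (h,b): print(len(x),cv2.minAreaRect((x[:,:2]*1000).astype(np.float32)), np.median(x[:,2]))
for s in [("single",[-.3,-.2]),("double",[.2,.32])]:
    V=W.reshape(-1,3); q=V[(V[:,2]>.014)&(V[:,2]<.035)&(V[:,1]>s[1][0])&(V[:,1]<s[1][1])&(V[:,0]<.56)&(V[:,0]>.41)]
    print(s[0],len(q),cv2.minAreaRect((q[:,:2]*1000).astype(np.float32)))
print(proj("top",[[.6,-.097,.15]]))
```

```text
cam in tool [ 0.079  0.001 -0.167] axes in tool
 [[ 0.    1.    0.  ]
 [-0.95  0.   -0.31]
 [-0.31 -0.    0.95]] 355.24929985750447
579 ((596.8479614257812, -98.1799087524414), (82.24321746826172, 81.19111633300781), 87.74811553955078) 0.11537319467620584
405 ((631.9534912109375, 6.313148498535156), (88.2157211303711, 41.684959411621094), 86.46953582763672) 0.12577761965340425
single 475 ((479.17962646484375, -255.15890502929688), (111.0002670288086, 44.06956100463867), 8.086030006408691)
double 483 ((488.9767761230469, 270.16162109375), (137.27880859375, 49.443504333496094), 7.600386142730713)
[[368.48619884 169.93649226]]
```

move_arm:
  series:
    - [[1,60,-45,-30,0],[1,110,-85,-50,0],[1,145,-112,-75,0],[1,178,-138,-75,0],[1,211,-163,-75,0],[1,244,-189,-75,0],[1,277,-214,-75,0],[1,310,-240,-75,0],[1,343,-266,-75,0],[1,376,-291,-75,0]]

```text
time_s: 1.53
eef_pos: [0.3987, -0.2249, 0.2804]
eef_rot: [0.001, 0.99, 0.138, 0.0]
wrist_force: [1.1, -0.6, -0.1]
opening: 0.999
grasp_force: 0.0
```

move_arm:
  series:
    - [[1,33,-26,0,0.1],[1,66,-51,0,0.2],[1,90,-70,0,0.3],[1,108,-84,0,0.33],[1,108,-84,0,0.33],[1,108,-84,0,0.33],[1,108,-84,0,0.33],[1,108,-84,0,0.33],[1,108,-84,0,0.33],[1,108,-84,0,0.33]]

```text
time_s: 2.37
eef_pos: [0.4783, -0.1173, 0.2799]
eef_rot: [0.0, 1.0, -0.027, 0.0]
wrist_force: [1.5, 0.0, -0.6]
opening: 0.998
grasp_force: 0.0
```

Run:
```python
from h import *
W=np.load("top0.npz")["W"]; V=W.reshape(-1,3); q=V[(V[:,2]>.1)&(V[:,2]<.5)&(abs(V[:,1])<.15)&(V[:,0]>.66)]; print("monitor x",np.nanpercentile(q[:,0],[0,1,10]))
print(tool()[0],tool()[1].as_matrix().round(3))
im,d=camera("wrist"); W=cloud("wrist",d); np.savez("w1.npz",im=im,W=W); cv2.imwrite("pics/w1.png",im)
for t in ["hinge_jig","jig_knob"]:
    for r in outline_of(t,"wrist")[:1]:
        m=r["region"]; np.save(f"w1_{t}.npy",m); w=W[m]; print(t,r["conf"],r["bbox"],np.nanmedian(w,0),np.nanmax(w,0))
J=np.array([.590,.0085]);a=np.radians(-3);Rj=np.array([[np.cos(a),-np.sin(a)],[np.sin(a),np.cos(a)]])
w=W.reshape(-1,3)
h=w[(abs(w[:,2]-.115)<.004)&(w[:,1]<-.05)&(w[:,1]>-.17)&(w[:,0]>.54)&(w[:,0]<.67)]; print(len(h),cv2.minAreaRect((h[:,:2]*1000).astype(np.float32)),np.median(h[:,2]))
b=w[(abs(w[:,2]-.125)<.004)&(abs(w[:,1])<.07)&(w[:,0]>.59)&(w[:,0]<.69)]; print(len(b),cv2.minAreaRect((b[:,:2]*1000).astype(np.float32)),np.median(b[:,2]))
k=w[(abs(w[:,2]-.144)<.008)&(abs(w[:,1]+.097)<.05)&(abs(w[:,0]-.6)<.05)]; print(len(k),cv2.minAreaRect((k[:,:2]*1000).astype(np.float32)),np.median(k[:,2]))
```

```text
monitor x [0.77424501 0.77771657 0.78023124]
[ 0.47834973 -0.11725059  0.27986755] [[ 0.998 -0.055  0.   ]
 [-0.055 -0.998 -0.   ]
 [ 0.     0.    -1.   ]]
hinge_jig 0.88 [224.2, 45.0, 234.6, 89.9] [ 0.5960935  -0.0377123   0.11306059] [0.64680719 0.09896315 0.14610047]
jig_knob 0.64 [294.0, 34.2, 51.0, 49.6] [ 0.5973057  -0.10083639  0.12082733] [ 0.62002736 -0.08004589  0.14610047]
5677 ((590.5152587890625, -100.03007507324219), (80.25736236572266, 65.79244995117188), 86.86527252197266) 0.11403827268287675
1989 ((619.48095703125, 5.885795593261719), (89.77473449707031, 15.67385196685791), 87.00614166259766) 0.12369489274113647
805 ((597.3356323242188, -100.38468170166016), (37.965972900390625, 11.973494529724121), 34.58585739135742) 0.1429482439060647
```

View pics/w1.png

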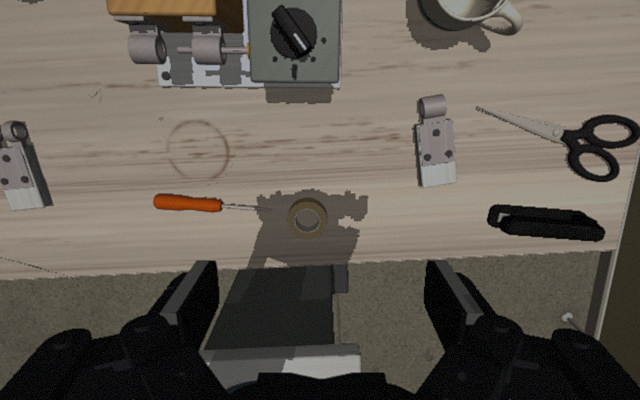

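The knob at (294,32) points its white line to lower right, so it is at the 0.7 dot (measured 0.66–0.74 rad from the bar mark), with the pin in the gap. I go over it, aligned with the bar.

move_arm:
  series:
    - [[0.6,30,-6,10,-0.11],[0.6,60,-12,20,-0.22],[0.6,90,-18,40,-0.33],[0.6,118,-23,60,-0.44],[0.6,118,-23,80,-0.55],[0.6,118,-23,90,-0.66],[0.6,118,-23,90,-0.66],[0.6,118,-23,90,-0.66],[0.6,118,-23,90,-0.66],[0.6,118,-23,90,-0.66]]

```text
time_s: 3.35
eef_pos: [0.5985, -0.1002, 0.1916]
eef_rot: [0.001, 0.955, 0.298, 0.001]
wrist_force: [0.3, -0.4, 0.3]
opening: 0.603
grasp_force: 0.0
```

Run:
```python
from h import *
p,r=tool(); print(p,r.as_matrix()[:,0].round(3))
im,d=camera("wrist"); W=cloud("wrist",d); cv2.imwrite("pics/w2.png",im); np.savez("w2.npz",im=im,W=W)
w=W.reshape(-1,3)
k=w[(abs(w[:,2]-.144)<.006)&(abs(w[:,1]+.1)<.03)&(abs(w[:,0]-.6)<.03)]; print(len(k))
if len(k): print(cv2.minAreaRect((k[:,:2]*1000).astype(np.float32)),np.median(k[:,2]))
b=w[(abs(w[:,2]-.125)<.004)&(abs(w[:,1])<.07)&(w[:,0]>.59)&(w[:,0]<.69)]; print(len(b),cv2.minAreaRect((b[:,:2]*1000).astype(np.float32)),np.median(b[:,2]))
```

```text
[ 0.59846819 -0.10018217  0.19155913] [0.823 0.568 0.002]
1020
((597.7677612304688, -99.92750549316406), (37.71710968017578, 11.688920974731445), 34.933345794677734) 0.1429732290862492
9043 ((632.2913208007812, 5.372825622558594), (89.37738037109375, 39.912940979003906), 86.42025756835938) 0.12398776557180292
```

View pics/w2.png

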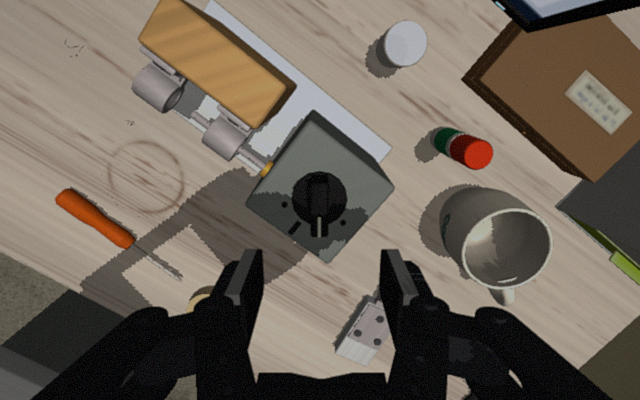

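The knob (319,195) is midway between the fingers, its pointer on the tool's line; the bar mark is at (295,228). I go down and close.

move_arm:
  series:
    - [[0.6,0,0,25,0],[0.6,0,0,50,0],[0.6,0,0,65,0],[0.6,0,0,65,0],[0,0,0,65,0],[0,0,0,65,0],[0,0,0,65,0],[0,0,0,65,0],[0,0,0,65,0],[0,0,0,65,0]]

```text
time_s: 4.23
eef_pos: [0.5982, -0.0998, 0.1255]
eef_rot: [0.0, 0.954, 0.299, 0.0]
wrist_force: [1.0, -0.4, 0.2]
opening: -0.002
grasp_force: 0.0
```

Run:
```python
from h import *
o=ctrl.get_obs(); print(o["opening"],o["grasp_force"],o["eef_pos"],o["wrist_force"],o["torque"])
im,d=camera("wrist"); cv2.imwrite("pics/w3.png",im)
```

```text
-0.0015273001326146095 0.0 [ 0.59816645 -0.09978624  0.12554893] [ 0.95345652 -0.39753098  0.18735205] [0.01396158 0.00060149 0.02895237]
```

View pics/w3.png

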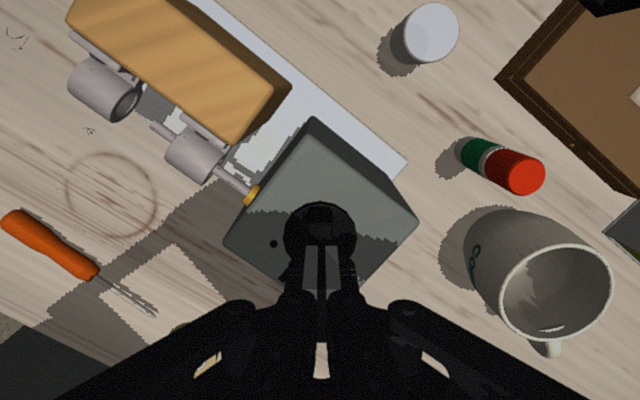

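Run:
```python
from h import *
im,d=camera("wrist"); W=cloud("wrist",d); p,r=tool()
u=np.array([.823,.568,0]); c=np.array([.598,-.100,.144])
print("bar top ends, tcp, grasp pt",proj("wrist",[c-.019*u,c,c+.019*u,p,p+[0,0,.019],c-[0,0,.023]]).round())
for v in range(205,345,8): print(v,[(int(1000*W[v,x,2]) if d[v,x]>0 else -1) for x in range(296,348,4)], im[v,323])
c4=cv2.resize(im[180:340,220:420],None,fx=4,fy=3.75,interpolation=2); cv2.imwrite("pics/w4.png",np.clip(c4.astype(float)*2.5,0,255).astype(np.uint8))
```

```text
bar top ends, tcp, grasp pt [[320. 294.]
 [320. 259.]
 [320. 221.]
 [320. 241.]
 [320. 259.]
 [320. 238.]]
205 [113, 114, -1, 119, 119, 119, 118, 120, 119, 117, 117, 113, 114] [33 34 37]
213 [119, 120, 121, 119, 130, 131, 131, 131, 132, 128, 119, 118, 118] [0 5 0]
221 [120, 119, 119, 139, 141, 141, 140, 141, 141, 140, -1, 119, 119] [ 4 13  8]
229 [118, 120, 119, 142, 143, 142, 142, 142, 142, 142, 120, 118, 119] [24 25 19]
237 [119, 119, 119, 141, 142, 142, 143, 144, 143, 142, 119, 119, 119] [ 4  5 12]
245 [120, 120, 119, 154, 153, 152, 154, 153, 153, 153, 153, 118, 118] [3 4 7]
253 [119, 120, 118, 161, 161, 161, 161, 161, 160, 160, 160, 119, 120] [0 0 1]
261 [160, 161, 161, 167, 168, 168, 167, 167, 167, 168, 167, 161, 160] [14 16 16]
269 [166, 166, 173, 174, 174, 174, 174, 173, 174, 173, 174, 166, 166] [0 5 4]
277 [172, 173, 179, 179, 180, 179, 179, 180, 179, 180, 180, 172, 173] [6 0 0]
285 [179, 179, 184, 184, 184, 184, 185, 184, 184, 184, 184, 184, 178] [17 10 15]
293 [193, 193, 193, 191, 191, 187, 187, 187, 187, 191, 191, 193, 194] [13 16 18]
301 [197, 196, 195, 196, 196, 189, 187, 187, 196, 197, 195, 195, 196] [20 14 14]
309 [200, 200, 199, 199, 199, 193, 186, 186, 194, 200, -1, 200, 199] [14 13 15]
317 [204, 203, 203, 203, 204, 196, 187, 187, 196, 203, 203, 203, 203] [19 18 20]
325 [207, 207, 207, 208, 205, 195, 186, 187, 196, 206, 207, 207, 207] [13 10 18]
333 [215, 217, 216, 212, 197, 196, 187, 186, 196, 207, 214, 217, 216] [12 14 14]
341 [220, 219, 219, 212, 198, 195, 187, 186, 196, 198, 214, 219, 219] [16 14 19]
```

View pics/w4.png

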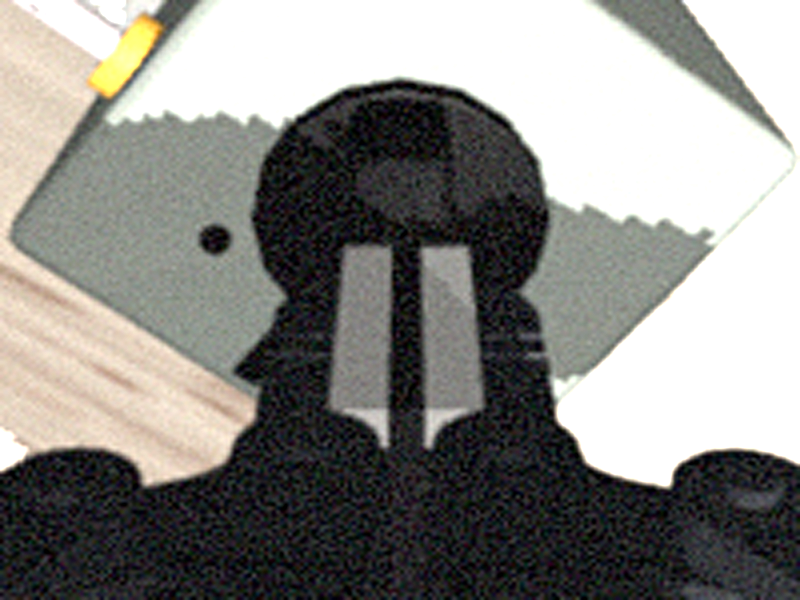

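Run:
```python
from h import *
im,d=camera("wrist"); W=cloud("wrist",d); p,r=tool()
T=r.inv().apply((W.reshape(-1,3)-p)).reshape(400,640,3)*1000
for c in (313,322,331): print(c,[tuple(T[v,c].round().astype(int)) for v in range(213,310,6)])
print(ctrl.get_obs()["q"].round(3))
```

```text
313 [(np.int64(18), np.int64(-3), np.int64(-7)), (np.int64(18), np.int64(-3), np.int64(-14)), (np.int64(17), np.int64(-3), np.int64(-19)), (np.int64(13), np.int64(-3), np.int64(-17)), (np.int64(11), np.int64(-3), np.int64(-19)), (np.int64(8), np.int64(-3), np.int64(-18)), (np.int64(12), np.int64(-3), np.int64(-32)), (np.int64(12), np.int64(-3), np.int64(-38)), (np.int64(12), np.int64(-2), np.int64(-43)), (np.int64(11), np.int64(-2), np.int64(-47)), (np.int64(12), np.int64(-2), np.int64(-52)), (np.int64(12), np.int64(-2), np.int64(-56)), (np.int64(12), np.int64(-2), np.int64(-60)), (np.int64(10), np.int64(-2), np.int64(-61)), (np.int64(12), np.int64(-2), np.int64(-68)), (np.int64(13), np.int64(-2), np.int64(-72)), (np.int64(12), np.int64(-2), np.int64(-74))]
322 [(np.int64(18), np.int64(1), np.int64(-7)), (np.int64(18), np.int64(1), np.int64(-15)), (np.int64(17), np.int64(1), np.int64(-18)), (np.int64(14), np.int64(1), np.int64(-18)), (np.int64(11), np.int64(1), np.int64(-18)), (np.int64(8), np.int64(1), np.int64(-18)), (np.int64(12), np.int64(1), np.int64(-33)), (np.int64(12), np.int
[... 510 characters left out ...]
p.int64(17), np.int64(5), np.int64(-18)), (np.int64(13), np.int64(5), np.int64(-17)), (np.int64(11), np.int64(5), np.int64(-18)), (np.int64(8), np.int64(5), np.int64(-18)), (np.int64(12), np.int64(5), np.int64(-34)), (np.int64(12), np.int64(5), np.int64(-38)), (np.int64(12), np.int64(5), np.int64(-43)), (np.int64(12), np.int64(5), np.int64(-47)), (np.int64(11), np.int64(4), np.int64(-51)), (np.int64(12), np.int64(4), np.int64(-56)), (np.int64(12), np.int64(4), np.int64(-60)), (np.int64(11), np.int64(4), np.int64(-62)), (np.int64(13), np.int64(4), np.int64(-69)), (np.int64(13), np.int64(4), np.int64(-72)), (np.int64(13), np.int64(4), np.int64(-75))]
[-0.361  0.329  1.596 -0.     1.216  0.603]
```

Run:
```python
from h import *
# poses at those moments
from scipy.spatial.transform import Rotation as R
for f,p,q in [("w1.npz",[.47835,-.11725,.27987],[0,1,-.027,0]),("w2.npz",[.59847,-.10018,.19156],[.001,.955,.298,.001])]:
    W=np.load(f)["W"]; r=R.from_quat([q[1],q[2],q[3],q[0]])
    T=r.inv().apply((W.reshape(-1,3)-p))*1000
    s=T[(T[:,2]>-70)&(T[:,2]<40)&(abs(T[:,0])<20)&(abs(T[:,1])<75)]
    # finger points well above everything
    for a,b in [(-75,0),(0,75)]:
        m=s[(s[:,1]>a)&(s[:,1]<b)]; m=m[m[:,2]<(40 if f=="w1.npz" else 20)]
        print(f,len(m),"z max pct",np.percentile(m[:,2],[50,90,98,100]).round(1),"y",np.percentile(m[:,1],[1,50,99]).round(1),"x",np.percentile(m[:,0],[1,50,99]).round(1))
```

```text
w1.npz 2904 z max pct [-57.4 -44.3 -39.7 -37.2] y [-55.8 -42.7 -42. ] x [-9.2  7.9 12.8]
w1.npz 2920 z max pct [-57.6 -44.3 -39.9 -37.3] y [42.5 43.2 56.3] x [-9.4  7.9 12.7]
w2.npz 2774 z max pct [-53.7 -36.7 -30.9 -27.2] y [-38.2 -26.2 -24.5] x [-9.6  7.8 12.8]
w2.npz 2769 z max pct [-53.7 -36.5 -31.2 -27.4] y [26.3 27.9 39.8] x [-9.7  7.9 12.9]
```

Depth shows the real fingertips about 24–28 mm short of the reported TCP, so the fingers closed above the knob. The next heights allow for this: open, go 24 mm lower, close.

move_arm:
  series:
    - [[0.5,0,0,0,0],[0.5,0,0,0,0],[0.5,0,0,0,0],[0.5,0,0,8,0],[0.5,0,0,16,0],[0.5,0,0,23,0],[0,0,0,23,0],[0,0,0,23,0],[0,0,0,23,0],[0,0,0,23,0]]

```text
time_s: 5.22
eef_pos: [0.5973, -0.0994, 0.1014]
eef_rot: [-0.0, 0.954, 0.299, -0.0]
wrist_force: [-1.0, 0.9, -2.4]
opening: 0.123
grasp_force: 60.9
```

Gripped (0.123 ≈ 10.5 mm). Now I turn clockwise by 0.69 rad, then let go and rise.

move_arm:
  series:
    - [[0,0,0,0,0.1],[0,0,0,0,0.2],[0,0,0,0,0.3],[0,0,0,0,0.4],[0,0,0,0,0.5],[0,0,0,0,0.6],[0,0,0,0,0.68],[0,0,0,0,0.68],[0,0,0,0,0.68],[0,0,0,0,0.68]]

```text
time_s: 6.05
eef_pos: [0.5975, -0.1002, 0.1015]
eef_rot: [0.0, 0.999, -0.035, -0.0]
wrist_force: [-1.4, -4.3, -5.0]
opening: 0.12
grasp_force: 60.6
```

move_arm:
  series:
    - [[0.6,0,0,0,0],[0.6,0,0,0,0],[0.6,0,0,0,0],[0.6,0,0,-30,0],[0.6,0,0,-60,0],[0.6,-20,0,-90,0],[0.6,-40,0,-120,0],[0.8,-60,0,-130,0],[1,-60,0,-130,0],[1,-60,0,-130,0]]

```text
time_s: 6.88
eef_pos: [0.5385, -0.0952, 0.2335]
eef_rot: [0.0, 0.999, -0.036, 0.002]
wrist_force: [-0.1, 0.0, -0.2]
opening: 0.986
grasp_force: 0.0
```

```bash
cat >> h.py <<'E'
def rect(w,z,tol,lo,hi):
    k=w[(abs(w[:,2]-z)<tol)&(w[:,0]>lo[0])&(w[:,1]>lo[1])&(w[:,0]<hi[0])&(w[:,1]<hi[1])]
    return len(k),np.round(np.median(k[:,2]),4) if len(k) else None,[np.round(v,1) for v in cv2.minAreaRect((k[:,:2]*1000).astype(np.float32))] if len(k) else None
E
python3 - <<'E'
from h import *
p,r=tool(); print(p,r.as_matrix()[:,:2].round(3))
im,d=camera("wrist"); W=cloud("wrist",d); np.savez("w5.npz",im=im,W=W); cv2.imwrite("pics/w5.png",im)
w=W.reshape(-1,3)
print("knob",rect(w,.144,.006,(.56,-.13),(.63,-.07)))
print("hous",rect(w,.115,.003,(.54,-.17),(.67,-.05)))
print("block",rect(w,.125,.003,(.59,-.06),(.68,.07)))
for o in [(.58,.05)]: pass
kn=w[(w[:,2]>.085)&(w[:,2]<.112)&(w[:,0]<.612)&(w[:,0]>.56)&(w[:,1]>-.045)&(w[:,1]<.06)]
a=np.radians(-3.1); J=np.array([.5912,.0081]); q=(kn[:,:2]-J)@np.array([[np.cos(a),-np.sin(a)],[np.sin(a),np.cos(a)]])
print("knuckle y hist", np.histogram(q[:,1]*1000,np.arange(-50,52,3)), "top z",np.percentile(kn[:,2],99))
top=q[kn[:,2]>.1055]; print("top ridge x",np.median(top[:,0])*1000)
E
```

```text
[ 0.53846523 -0.095223    0.23351655] [[ 0.997 -0.073]
 [-0.073 -0.997]
 [ 0.004  0.001]]
knob (903, np.float64(0.1416), [array([ 597.2, -100.2]), array([11.5, 37.6]), np.float64(86.2)])
hous (6764, np.float64(0.1129), [array([ 596.9, -100.3]), array([78.7, 78.4]), np.float64(86.2)])
block (4978, np.float64(0.1229), [array([631.7,   5.3]), array([88.4, 39. ]), np.float64(85.9)])
knuckle y hist (array([ 24,  26,  73, 251, 144, 138, 139, 137, 131, 134, 135,  32,   0,
         0,   0,   0,   0,   0,   0,   0,   0,  66, 282, 175, 136, 146,
       135, 125, 125, 128,  21,   0,   0]), array([-50, -47, -44, -41, -38, -35, -32, -29, -26, -23, -20, -17, -14,
       -11,  -8,  -5,  -2,   1,   4,   7,  10,  13,  16,  19,  22,  25,
        28,  31,  34,  37,  40,  43,  46,  49])) top z 0.10661599864593416
top ridge x 0.763623002409857
```

View pics/w5.png

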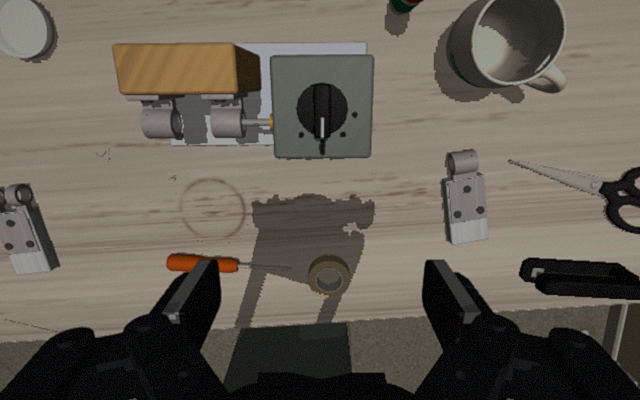

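The pointer at (322,130) now sits on the bar mark (322,150), bar and housing angles agree (86.2° each), and the gap at (195,123) is clear. Next, over the single rail at (465,195).

move_arm:
  series:
    - [[1,-8,28,0,0],[1,-18,60,10,-0.1],[1,-30,95,25,-0.213],[1,-45,125,40,-0.213],[1,-62,150,60,-0.213],[1,-62,167,70,-0.213],[1,-62,167,70,-0.213],[1,-62,167,70,-0.213],[1,-62,167,70,-0.213],[1,-62,167,70,-0.213]]

```text
time_s: 7.77
eef_pos: [0.4648, -0.2566, 0.1621]
eef_rot: [0.0, 0.998, 0.071, 0.0]
wrist_force: [-0.6, -0.5, 0.2]
opening: 1.004
grasp_force: 0.0
```

Run:
```python
from h import *
p,r=tool(); print(p,r.as_matrix().round(3).tolist())
im,d=camera("wrist"); W=cloud("wrist",d); np.savez("w6.npz",im=im,W=W); cv2.imwrite("pics/w6.png",im)
w=W.reshape(-1,3)
print("desk z",np.nanmedian(w[(abs(w[:,0]-.47)<.05)&(abs(w[:,1]+.19)<.02)][:,2]))
print("bar+leaf",rect(w,.019,.006,(.40,-.31),(.57,-.20)))
print("all",rect(w,.02,.013,(.40,-.31),(.57,-.20)))
print("knuckle top",rect(w,.025,.0035,(.40,-.31),(.57,-.20)))
for o in outline_of("single_rail","wrist")[:2]:
    q=W[o["region"]]; q=q[q[:,2]>.01]; print(o["conf"],o["bbox"],cv2.minAreaRect((q[:,:2]*1000).astype(np.float32)))
```

```text
[ 0.46477171 -0.25657687  0.16210918] [[0.99, 0.141, 0.001], [0.141, -0.99, -0.0], [0.001, 0.0, -1.0]]
desk z 0.24980368641122533
bar+leaf (5090, np.float64(0.019), [array([ 479.6, -257.7]), array([110.2,  43.6]), np.float64(7.0)])
all (5251, np.float64(0.019), [array([ 479.6, -257.7]), array([110.2,  43.6]), np.float64(7.0)])
knuckle top (694, np.float64(0.0241), [array([ 495.7, -254. ]), array([71. , 32.2]), np.float64(8.5)])
0.83 [325.0, 155.3, 49.2, 125.4] ((479.574951171875, -257.655029296875), (110.15702819824219, 43.59699249267578), 7.004647254943848)
```

View pics/w6.png

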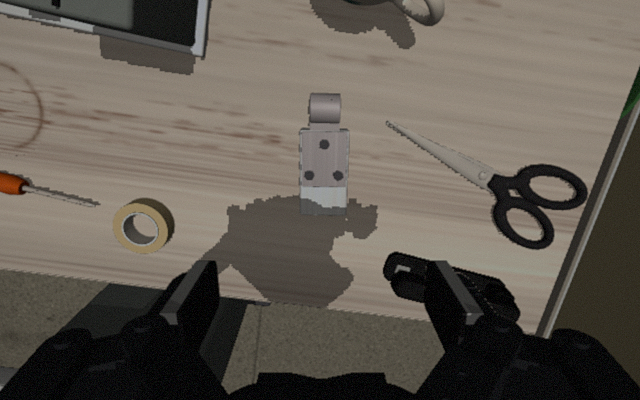

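The rail is at (325,155), between the fingers, yaw 7.0°, 110 x 44 mm as specified. I descend.

move_arm:
  series:
    - [[0.75,3,3,30,0.019],[0.75,3,3,65,0.019],[0.75,3,3,100,0.019],[0.75,3,3,130,0.019],[0.75,3,3,150,0.019],[0.75,3,3,163,0.019],[0.75,3,3,163,0.019],[0.75,3,3,163,0.019],[0.75,3,3,163,0.019],[0.75,3,3,163,0.019]]

```text
time_s: 8.7
eef_pos: [0.4686, -0.2606, 0.0005]
eef_rot: [0.001, 0.998, 0.061, 0.001]
wrist_force: [0.3, -0.2, 0.2]
opening: 0.749
grasp_force: 0.0
```

Run:
```python
from h import *
p,r=tool(); print(p,r.as_matrix().round(3).tolist())
im,d=camera("wrist"); W=cloud("wrist",d)
T=r.inv().apply(W.reshape(-1,3)-p)*1000; w=W.reshape(-1,3)
s=(abs(T[:,0])<14)&(abs(T[:,1])>30)&(abs(T[:,1])<60)&(w[:,2]>.008)&(T[:,2]>-70)
for sg in (-1,1):
    m=s&(T[:,1]*sg>0); print(sg,m.sum(),"tip z",np.percentile(w[m,2],[0,1,5]).round(4),"inner y",np.percentile(T[m,1],[2,98]).round(1))
m=(abs(w[:,2]-.02)<.005)&(abs(T[:,1])<28)&(T[:,0]<41)&(T[:,0]>-45); print("bar y range",np.percentile(T[m,1],[0,2,98,100]).round(1),cv2.minAreaRect(T[m,:2].astype(np.float32)))
```

```text
[ 4.68557124e-01 -2.60575241e-01  4.65301204e-04] [[0.993, 0.121, 0.002], [0.121, -0.993, -0.002], [0.002, 0.002, -1.0]]
-1 2946 tip z [0.0302 0.0325 0.0364] inner y [-44.4 -31.2]
1 2944 tip z [0.0309 0.0327 0.0364] inner y [32.3 45.4]
bar y range [-23.9 -22.6  19.   20.2] ((-1.4894371032714844, -1.8502311706542969), (43.980709075927734, 85.01397705078125), 89.82744598388672)
```

move_arm:
  series:
    - [[0.75,0,-2,8,0],[0.75,0,-2,16,0],[0.75,0,-2,24,0],[0.75,0,-2,24,0],[0,0,-2,24,0],[0,0,-2,24,0],[0,0,-2,24,0],[0,0,-2,24,0],[0,0,-2,24,0],[0,0,-2,24,0]]

```text
time_s: 9.58
eef_pos: [0.467, -0.2579, -0.0252]
eef_rot: [0.0, 0.998, 0.06, 0.0]
wrist_force: [-0.2, -0.2, -1.6]
opening: 0.502
grasp_force: 62.4
```

move_arm:
  series:
    - [[0,0,0,-15,0],[0,0,0,-40,0],[0,0,0,-70,0],[0,0,0,-100,0],[0,0,-10,-105,0],[0,4,-30,-105,0],[0,7,-60,-105,0],[0,11,-90,-105,0],[0,15,-125,-105,0],[0,19,-155,-105,0]]

```text
time_s: 10.42
eef_pos: [0.4659, -0.0993, 0.0788]
eef_rot: [-0.001, 0.998, 0.06, -0.001]
wrist_force: [0.4, 0.2, -2.9]
opening: 0.497
grasp_force: 62.3
```

move_arm:
  series:
    - [[0,4,-30,0,0],[0,8,-60,0,0.06],[0,12,-90,0,0.12],[0,14,-110,0,0.182],[0,14,-115,0,0.182],[0,14,-115,0,0.182],[0,14,-115,0,0.182],[0,14,-115,0,0.182],[0,14,-115,0,0.182],[0,14,-115,0,0.182]]

```text
time_s: 11.25
eef_pos: [0.4674, 0.0132, 0.0797]
eef_rot: [0.0, 1.0, -0.031, 0.0]
wrist_force: [0.1, -0.0, -2.0]
opening: 0.497
grasp_force: 62.2
```

```bash
cat > meas.py <<'E'
from h import *
import sys
n=sys.argv[1]
p,r=tool(); M=r.as_matrix(); print("tcp",p.round(4),"tool x",M[:,0].round(3)); o=ctrl.get_obs(); print(o["time_s"],o["wrist_force"].round(1),o["opening"],o["grasp_force"])
im,d=camera("wrist"); W=cloud("wrist",d); np.savez(n+".npz",im=im,W=W); cv2.imwrite(f"pics/{n}.png",im)
w=W.reshape(-1,3); T=r.inv().apply(w-p)*1000
m=(T[:,2]<-15)&(T[:,2]>-75)&(abs(T[:,1])<21)&(T[:,0]>14)&(T[:,0]<75)
# top of the bar/leaf plane and knuckle
b=T[m&(T[:,0]<38)]; pl=np.linalg.lstsq(np.c_[b[:,:2],np.ones(len(b))],b[:,2],rcond=None)[0]; print("leaf plane (slopes x,y; z0)",pl.round(3),len(b))
k=T[m&(T[:,0]>44)]; print("knuckle x,y",np.percentile(k[:,0],[1,99]).round(1),np.percentile(k[:,1],[1,50,99]).round(1),"top z",np.percentile(k[:,2],[1,5]).round(1),len(k))
print("rail world rect",cv2.minAreaRect((w[m][:,:2]*1000).astype(np.float32)))
kw=w[m&(T[:,0]>44)]; print("knuckle world top z",np.percentile(kw[:,2],98).round(4),"rail knuckle tool-rect",cv2.minAreaRect(k[:,:2].astype(np.float32)))
print("hous",rect(w,.114,.003,(.54,-.17),(.67,-.05)))
print("block",rect(w,.124,.003,(.59,-.06),(.68,.07)))
a=np.radians(-3.5); J=np.array([.5914,.0080]); q=(w[:,:2]-J)@np.array([[np.cos(a),-np.sin(a)],[np.sin(a),np.cos(a)]])*1000
for nm,lo,hi in [("L",10,46),("R",-46,-10)]:
    kk=(w[:,2]>.098)&(w[:,2]<.112)&(abs(q[:,0])<9)&(q[:,1]>lo)&(q[:,1]<hi); 
    if kk.sum()>20: print(nm,kk.sum(),"y",np.percentile(q[kk,1],[1,99]).round(1),"top z",np.percentile(w[kk,2],97).round(4), "ridge x",np.median(q[kk][w[kk,2]>np.percentile(w[kk,2],85),0]).round(1))
E
python3 meas.py w7
```

```text
tcp [0.4674 0.0132 0.0797] tool x [ 0.998 -0.062  0.   ]
11.25 [ 0.1 -0.  -2. ] 0.4966682396210532 62.2330105304718
leaf plane (slopes x,y; z0) [ 1.6200e-01 -5.0000e-03 -4.8074e+01] 7088
knuckle x,y [44.7 67.9] [-12.4   0.2  12.8] top z [-51.2 -50.7] 5212
rail world rect ((508.32257080078125, 10.63288402557373), (41.97649383544922, 54.043243408203125), 86.45431518554688)
knuckle world top z 0.1308 rail knuckle tool-rect ((56.03555679321289, 0.19710445404052734), (24.03474998474121, 26.15767478942871), 0.0019353505922481418)
hous (3584, np.float64(0.1138), [array([562.6, -80.4]), array([46.4,  8.7]), np.float64(86.0)])
block (0, None, None)
```

View pics/w7.png

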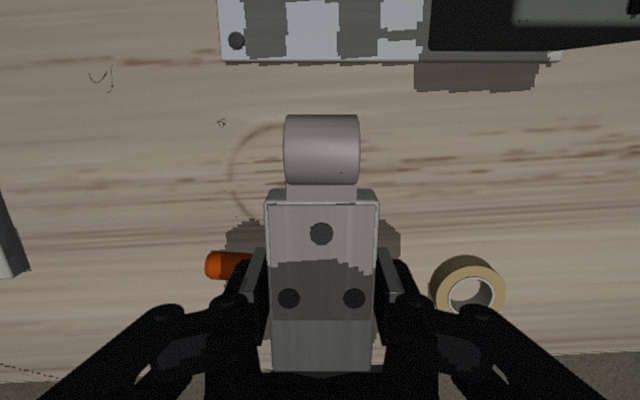

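The rail is held straight: its knuckle at (321,148), centred in the tool at y 0.2, x 55 mm, with the jig ahead. I move down to hole height and closer, still short of the gap.

move_arm:
  series:
    - [[0,6,0,0,0],[0,14,-1,4,0],[0,22,-2,10,0],[0,30,-3,16,0],[0,36,-3,23,0],[0,36,-3,23,0],[0,36,-3,23,0],[0,36,-3,23,0],[0,36,-3,23,0],[0,36,-3,23,0]]

```text
time_s: 12.13
eef_pos: [0.5034, 0.0149, 0.0571]
eef_rot: [0.0, 1.0, -0.031, 0.0]
wrist_force: [0.6, -0.4, -2.1]
opening: 0.501
grasp_force: 62.2
```

```bash
python3 meas.py w8
```

```text
tcp [0.5034 0.0149 0.0571] tool x [ 0.998 -0.061  0.   ]
12.1333 [ 0.6 -0.4 -2.1] 0.5008828915057408 62.17836856842041
leaf plane (slopes x,y; z0) [ 1.6000e-01 -6.0000e-03 -4.8064e+01] 7083
knuckle x,y [44.7 67.9] [-12.3   0.5  12.9] top z [-51.2 -50.7] 5225
rail world rect ((544.30859375, 12.424819946289062), (41.978092193603516, 54.11418533325195), 86.45407104492188)
knuckle world top z 0.1081 rail knuckle tool-rect ((56.04214096069336, 0.30939483642578125), (24.104854583740234, 26.194313049316406), 0.14304715394973755)
hous (12404, np.float64(0.114), [array([579. , -74.4]), array([32.6, 40.3]), np.float64(86.8)])
block (0, None, None)
L 4958 y [16.1 40.4] top z 0.1078 ridge x 1.3
R 4999 y [-40.4 -15.9] top z 0.1078 ridge x 1.0
```

View pics/w8.png

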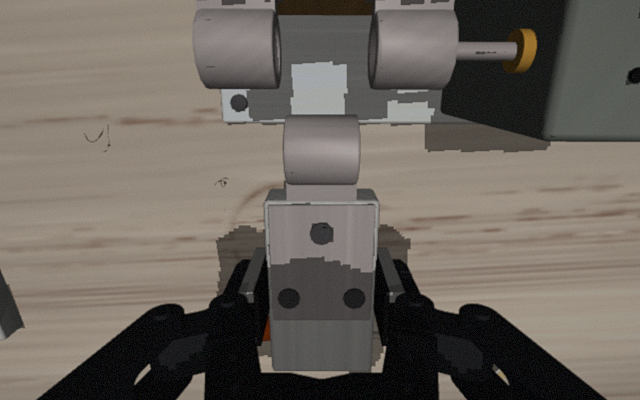

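The rail knuckle (321,148) and jig knuckles (237,47) and (413,47) are level (108.1 vs 107.8 mm), parallel, and the gap is clear. What remains is 34 mm forward and 1 mm in tool y.

move_arm:
  series:
    - [[0,5,1,0,0],[0,10,1,0,0],[0,15,1,0,0],[0,20,1,0,0],[0,25,1,0,0],[0,29,1,0,0],[0,32,1,0,0],[0,34,1,0,0],[0,34,1,0,0],[0,34,1,0,0]]

```text
time_s: 13.02
eef_pos: [0.5371, 0.0119, 0.0566]
eef_rot: [-0.0, 1.0, -0.031, -0.0]
wrist_force: [-0.5, -0.4, -2.6]
opening: 0.499
grasp_force: 62.2
```

```bash
python3 meas.py w9
python3 - <<'E'
from h import *
W=np.load("w9.npz")["W"]; w=W.reshape(-1,3)
a=np.radians(-3.5); q=(w[:,:2]-[.5914,.008])@np.array([[np.cos(a),-np.sin(a)],[np.sin(a),np.cos(a)]])*1000
# circle fit in jig x-z of each knuckle
for nm,lo,hi in [("L",18,39),("R",-39,-18),("M",-12,12)]:
    m=(q[:,1]>lo)&(q[:,1]<hi)&(abs(q[:,0])<12.5)&(w[:,2]>.097)&(w[:,2]<.114)
    x,z=q[m,0],w[m,2]*1000; s=np.linalg.lstsq(np.c_[2*x,2*z,np.ones(len(x))],x*x+z*z,rcond=None)[0]; c=s[:2]; print(nm,len(x),c.round(2),"r",np.sqrt(s[2]+c@c).round(2))
for nm,lo,hi in [("L",13,46),("R",-46,-13),("M",-14.5,14.5)]:
    m=(q[:,1]>lo)&(q[:,1]<hi)&(abs(q[:,0])<6)&(w[:,2]>.103)&(w[:,2]<.114); print(nm,np.percentile(q[m,1],[1,99]).round(1))
E
```

```text
tcp [0.5371 0.0119 0.0566] tool x [ 0.998 -0.061 -0.   ]
13.0167 [-0.5 -0.4 -2.6] 0.4989704252907685 62.210344076156616
leaf plane (slopes x,y; z0) [ 1.6300e-01 -6.0000e-03 -4.8086e+01] 7063
knuckle x,y [44.7 73.8] [-20.7  -0.2  20.6] top z [-51.2 -50.6] 8761
rail world rect ((581.5277709960938, 9.193897247314453), (41.99053955078125, 60.92700958251953), 86.50003051757812)
knuckle world top z 0.1076 rail knuckle tool-rect ((59.470237731933594, -0.0045623779296875), (41.98753356933594, 30.927698135375977), 89.93650817871094)
hous (22268, np.float64(0.114), [array([595.7, -79.7]), array([41.2, 73.8]), np.float64(86.9)])
block (29653, np.float64(0.124), [array([624. ,   6.2]), array([89.1, 23.7]), np.float64(86.3)])
L 4208 y [10.3 40.3] top z 0.1077 ridge x 1.2
R 4167 y [-40.3 -10.3] top z 0.1076 ridge x 1.2
L 4077 [ 0.9  95.13] r 11.99
R 4122 [ 0.73 95.01] r 12.05
M 4853 [ 0.52 94.56] r 12.41
L [16.  40.3]
R [-40.3 -15.9]
M [-12.3  12.9]
```

View pics/w9.png

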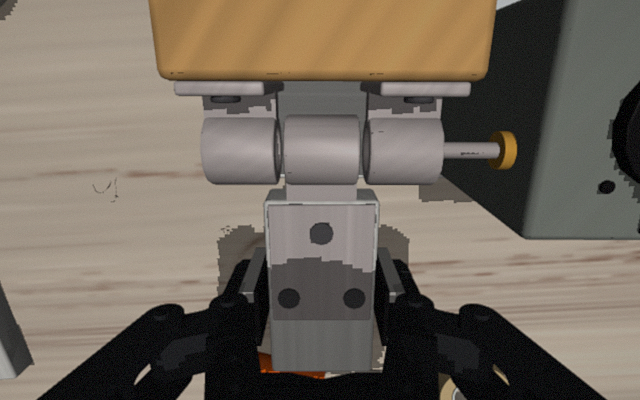

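The middle knuckle (321,148) sits between (243,150) and (404,150), within about 0.5 mm on every axis and with no contact force. I hold once more, then hand in.

move_arm:
  series:
    - [[0,0,0,0,0],[0,0,0,0,0],[0,0,0,0,0],[0,0,0,0,0],[0,0,0,0,0],[0,0,0,0,0],[0,0,0,0,0],[0,0,0,0,0],[0,0,0,0,0],[0,0,0,0,0]]

```text
time_s: 13.9
eef_pos: [0.5372, 0.0119, 0.0568]
eef_rot: [-0.0, 1.0, -0.031, -0.0]
wrist_force: [-0.2, 0.4, -1.5]
opening: 0.495
grasp_force: 62.2
```

```bash
python3 -c "
from bench import order; print(order.hand_in())"
```

```text
the job is handed in; nothing more can be done
None
```

The job is handed in (no verdict shown): the knob stands at the bar mark, and the single-knuckle rail is held still in the gap, measured within about 0.5 mm of the hinge axis and with no noticeable force on the jig.

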